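# Check a microcentrifuge rotor by hand, then press its lid home and hold it

### The job

Get the loaded rotor of the open microcentrifuge ready to run: first push it slowly round by hand through one full turn, either way, to see that it runs free with its tubes in, then take the rotor lid off the bench and press it down onto the rotor's hub until it snaps fully home. Finish still pressing firmly down on the seated lid (do not let go or back off), and leave everything else on the bench where it is.

Things in the scene. Friction and masses are not known exactly. Their poses are not given: they have to be found in the camera images.
- centrifuge: Fixed microcentrifuge, white top, grey body. Origin on the bench under the rotor axis, z up. Casing 220 mm wide along y, control panel at -x (160 mm from the axis), flat deck 145 mm high with a round 160 mm chamber opening about the axis. At +x its chamber lid stands open: white panel 212 mm wide, leaning back from a hinge 137 mm from the axis, top 350 mm above the bench.
- rotor (a joint): Angle of the rotor about its upright axis in rad, counted on over whole turns, growing counter-clockwise seen from above; starts within 0.25 of 0. Turns endlessly both ways, drags with about 0.03 N m (1 N at a tube cap) and stops at once when left. 6 rad/s counts as flung, not turned by hand.
- rotor_top (a point): On the rotor's axis in the plane of its rim, 150 mm above the bench; axes turn with the rotor. Dark rotor, 128 mm diameter, rim from radius 57 to 64 mm, inside it a flat dish 14 mm below the rim. Twelve wells at 36 mm radius: four hold capped tubes, two neighbours (red, white) and opposite two (blue, white), the rest are empty holes in the dish.
- red_cap (a point): Middle of the red tube cap, 34 mm from the axis, 8 mm below the rim plane; 13.6 mm diameter, leaning 20 degrees to the axis, rising from the dish to 1 mm below the rim plane. Fixed to the rotor, strong enough to push it round. The next cap counter-clockwise (white) is 30 degrees on; clockwise of the red cap the dish between hub and rim is free for 150 degrees.
- hub_top (a point): Top of the rotor's central hub, on its axis, 21 mm above the rim plane. Dark upright post 19 mm in diameter, from the dish up, with a tapered nose; four steel spring balls in it, 12 mm above the rim plane, stick out to 28 mm diameter and catch the lid.
- lid: Loose rotor lid, 110 g, blue-grey, right way up. Origin: centre of its underside (skirt edge), z up. Disc 128 mm diameter, top at 11.5 mm; boss 48 mm diameter, flat top at 27 mm; lip 23 mm inside takes the hub, any yaw. Set on the hub it rests on the balls 13 mm above home; a push of about 10 N snaps it down onto the rim. Home: underside in the rim plane, centred on the axis; it then has 2 mm of upward play.
- lid_knob (a point): Middle of the lid's black knob: upright cylinder of 26 mm diameter from 27 to 51 mm above the lid's underside, flat top; this point is at 39 mm on the lid's axis.
- microplate: Bystander: white 96-well plate, 86 x 128 x 14 mm, origin under its centre.
- vial_red: Bystander: small glass vial with red content, white cap, 28 mm diameter, 57 mm high, origin under its centre.
- vial_clear: Bystander: like vial_red, clear.
- vial_amber: Bystander: like vial_red, amber.
- vial_cap: Bystander: loose white screw cap, 25 mm diameter, 12 mm high.
- marker_pen: Bystander: red and white marker pen lying along its x, 138 mm long, 11 mm thick, origin under its middle.
- tip_box: Bystander: blue box of pipette tips, 84 x 122 x 58 mm, origin under its centre.
- tube_rack: Bystander: orange tube rack, 65 x 150 x 43 mm, origin under its centre.

How it is judged:
On the way, in this order (a step that is already met when the one before it is completed fails the run):
1. the rotor has been turned by one full turn, either way ((value of joint rotor above 5.98 rad or value of joint rotor below -5.98 rad)).
2. the lid has snapped home on the rotor (z of lid in the frame of rotor_top between -0.003 and 0.0015 m and horizontal distance between lid and rotor_top below 0.004 m and angle between lid's own z axis and vertical below 0.05 rad), for 0.2 s.
At the end, for the whole second after the job is handed in: After the full turn the lid is home: underside within 1.5 mm of the rotor's rim plane, centred to 4 mm, level to 0.05 rad; the fingers touch it and it is pressed on the rotor with over 3 N; rotor at rest; bystanders within 30 mm of their places, vials upright (all of step 2 and contact force between the fingers and lid above 1.5 N and contact force between lid and centrifuge above 3 N and velocity of joint rotor between -0.3 and 0.3 rad/s and distance of each of microplate, vial_red, vial_clear, vial_amber, vial_cap, marker_pen, tip_box, tube_rack from where it was at the start of the episode below 0.03 m and angle between each of vial_red, vial_clear, vial_amber's own z axis and vertical below 0.6 rad); the arm keeps its last pose, push and grip.
It fails at once if the rotor is flung round instead of turned by hand (faster than 6 rad/s) (velocity of joint rotor above 6 rad/s or velocity of joint rotor below -6 rad/s).
It fails at once if a bystander is pushed 30 mm or more from its place, or a vial is knocked over (not (distance of each of microplate, vial_red, vial_clear, vial_amber, vial_cap, marker_pen, tip_box, tube_rack from where it was at the start of the episode below 0.03 m and angle between each of vial_red, vial_clear, vial_amber's own z axis and vertical below 0.6 rad)).
It also fails if it takes over 72 s, if anything falls off the work surface, if the arm or the gripper's body presses on something with over 40 N, if the wrist force passes 120 N, or if a joint passes its speed limit or range.

### The arm

A 6-joint arm with a two-finger parallel gripper is mounted at the origin on the work surface. World frame = base frame: x ahead of the robot, y to its left, z up, the work surface at z = 0. Lengths are in m, angles in rad, forces in N, time in s.
With the tool pointing down it reaches from about 0.275 to 0.85 m from the base axis. Payload 5.2 kg.
Tool frame: the origin (TCP) lies on the front face of the gripper's body, between the roots of the fingers; the fingertips stand 73 mm ahead of it and the grasp point (between the pads) lies 54 mm ahead of it; z points along the fingers, y is the line along which they close (so a half turn about z gives the same grasp; the last joint's range is limited). The gripper opens to 85 mm and grips with 20 to 120 N. Pads are 22 mm wide; open, the fingers measure 114 mm over their backs; the gripper's body (76 mm by 85 mm) begins 54 mm behind the grasp point. The pads swing forward as they close: fully open they stand 13 mm farther back than shut.
Start: joints at [1.123, 0.259, 1.535, -0, 1.348, -0.203], TCP at [0.133, 0.534, 0.304] pointing down, gripper open.
Joint ranges: [-3.14, 3.14], [-0.91, 2.08], [0.19, 2.58], [-1.22, 4.36], [0.22, 2.71], [-3.12, 3.12]. Speed limits (rad/s): [2.57, 2.57, 3.14, 3.14, 3.14, 3.14].

### API

Orientations are given as a unit quaternion [x, y, z, w].
In Python, from rig import sensors, optics, workorder gives the robot as it stands.
- The arm moves only by the tool apply_moves, never from a script. Its argument "steps" is a list that holds one entry, the list of rows, each a list of 4 numbers: the shift along the tool's x, y, z in mm, then the turn about the tool's z in rad. In form: [[[tx, ty, tz, twist], ...]]. A call has 1 to 12 rows; each row shifts and turns the commanded pose from where the row before left it, along the tool's axes as they then stand; what a row does not reach is not made up. A row lasts 1/10 s, in which the tool goes at most 50 mm and 8.59 degrees, less where a joint would pass 70% of its speed; a pose out of reach is approached as far as the arm can. A call is refused whole if a number of a shift passes 50 or a number of a turn 0.15, either way. A call with a gripper value outside its range is refused whole. "hand" is the finger opening in mm, from 0 to 85.4, set as the call begins (left out, the last holds). The fingers move at their own pace and stop on an object; "grip_force" is the grip in N (left out, the last holds). Time passes only in rows, so rows that do not move let the fingers close. It gives the time, the measured TCP pose, the force, the opening and the grip force at its end, in the units of the state.
- sensors.observe(): the state, without advancing time (a new reading comes with each control period).
- optics.camera(name): name is "scene" or "top" or "wrist"; returns (picture, depth): 480x640x3 uint8, blue, green, red; 480x640 float32, m along the optical axis (not along the pixel's ray), 0 where there is no reading.
- optics.camera_info(name): a dict with "fx", "fy", "cx", "cy" (pixels), "distortion" ([k1, k2, p1, p2, k3] as OpenCV has them; the pictures are not rectified), "eye" and "attitude" of the camera in the world. Camera axes: x right, y down, z forward; pixel columns grow to the right and rows downward; lengths in m; the calibration is good to about 2 mm. A picture is of the moment at which its call begins: read the wrist's pose just before it. camera_info takes no time and is no camera call; for the wrist camera it gives the pose at the moment of the call.
- workorder.close_job(): hands the job in; it is judged then, once.
The state is a dict: "t": time; "qpos": joint angles; "qvel": joint speeds; "joint_torque": joint torques, N m; "tool_pos": TCP position; "orientation": TCP orientation; "wrist_force": force on the tool from outside, world axes, zero at the start; "moment": the same for the moment, N m; "opening": opening from 0.0 (shut) to 1.0 (fully open); "finger_force": force on a finger pad.
Only numpy, scipy, OpenCV 4.12 (cv2) and the standard library are available. Lean on these libraries where they do the work, as an engineer would, in place of code of your own. Each camera call takes 0.05 s, during which the arm holds its last target. There are 200 camera calls.

## Working session

There is one attempt and no reset: what is moved stays moved. The work goes in short steps, Python scripts to look and compute and a tool call to move; the robot and the scene stay as the last step left them, time stands still between calls to the robot, and variables do not carry over. Pictures are saved under pics/ and viewed, at most 10 in all, crops included, and the job is handed in when it is done.

Besides the shell and the picture viewer there is one more tool, called after "Request:" by a JSON object that holds its "api" and its "payload", one argument or row to a line. apply_moves: Moves the arm, as the interface text tells. Its arguments: {"type":"object","properties":{"steps":{"type":"array","items":{"type":"array","items":{"type":"array","items":{"type":"number"}}}},"hand":{"type":"number"},"grip_force":{"type":"number"}},"required":["steps"]}

```bash
mkdir -p pics; cat > h.py <<'E'
import numpy as np, cv2
from scipy.spatial.transform import Rotation as R
from rig import sensors, optics, workorder
def rot(a):
    a=np.array(a,float)
    return a if a.shape==(3,3) else R.from_quat(a).as_matrix()
def ray(i,uv):
    K=np.array([[i['fx'],0,i['cx']],[0,i['fy'],i['cy']],[0,0,1]],float)
    p=cv2.undistortPoints(np.array(uv,float).reshape(-1,1,2),K,np.array(i['distortion'],float)).reshape(-1,2)
    return np.c_[p,np.ones(len(p))]@rot(i['attitude']).T
def plane(i,uv,z):
    d=ray(i,uv);e=np.array(i['eye']);return e+d*((z-e[2])/d[:,2])[:,None]
def cloud(i,dep,uv):
    uv=np.array(uv,int);return np.array(i['eye'])+ray(i,uv)*dep[uv[:,1],uv[:,0]][:,None]
E
python3 - <<'E'
from h import *
print(sensors.observe())
for n in ("top","scene"):
    print(n,optics.camera_info(n)); p,d=optics.camera(n); cv2.imwrite(f"pics/{n}0.png",p); np.save(f"{n}0.npy",d)
E
```

```text
{'t': 0.0, 'qpos': array([ 1.12320309e+00,  2.59371904e-01,  1.53611295e+00,  6.60541340e-06,
        1.34801686e+00, -2.02819313e-01]), 'qvel': array([ 0.00078454, -0.00075241,  0.00106158, -0.00079192, -0.00018842,
        0.00252504]), 'joint_torque': array([ 8.90251567e-05, -4.46021783e+01, -2.90572625e+01, -2.34700901e-04,
        1.13670682e-02, -4.88024554e-06]), 'tool_pos': array([0.13308933, 0.53323067, 0.30304704]), 'orientation': array([ 1.22082332e-01,  9.92519518e-01, -9.03467927e-04, -3.08027550e-04]), 'wrist_force': array([-0.9813389 , -0.5183102 , -0.94971078]), 'moment': array([-0.01804911,  0.01806444,  0.01649988]), 'finger_force': 0.0, 'opening': 1.0016777976754117}
top {'fx': 512.0050125734376, 'fy': 512.0050125734376, 'cx': 314.8207201454973, 'cy': 242.8657593433725, 'distortion': array([-0.04141786,  0.        ,  0.        ,  0.        ,  0.        ]), 'eye': array([0.41900765, 0.04846125, 1.08197829]), 'attitude': array([-0.70350915,  0.70754074, -0.04712812,  0.04732776])}
scene {'fx': 553.9459016787471, 'fy': 553.9459016787471, 'cx': 315.9392475166383, 'cy': 229.74485697953676, 'distortion': array([0.05910593, 0.        , 0.        , 0.        , 0.        ]), 'eye': array([ 0.94855139, -0.61286835,  0.84455943]), 'attitude': array([ 0.8870722 ,  0.25163325, -0.09669966, -0.37474364])}
```

View pics/top0.png

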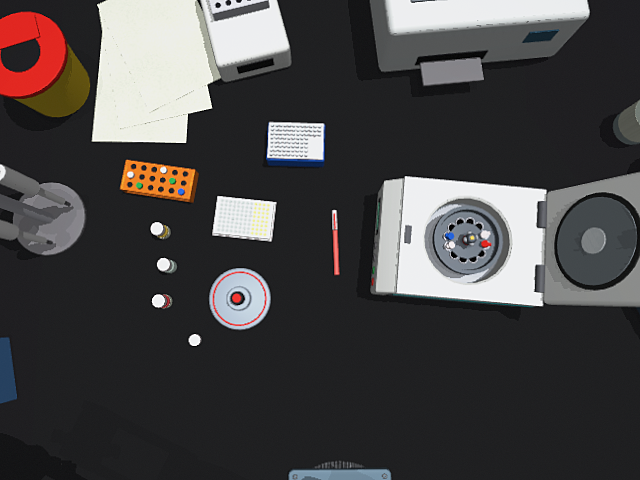

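View pics/scene0.png

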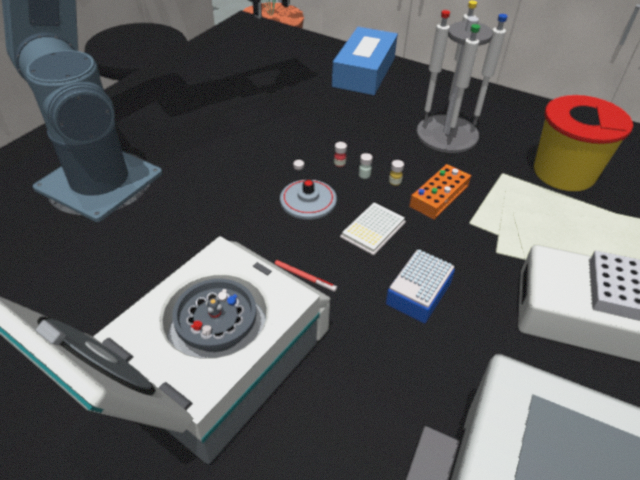

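The top view shows the lid at about (239,298) with its red knob mark at (237,298). The rotor is at about (465,240), with the red cap at (485,244) and the blue cap at (449,237). The chamber lid is open to image right (world -y), and the scene view agrees.

```bash
python3 - <<'E'
from h import *
info={n:optics.camera_info(n) for n in("top","scene")}
def red(h):return (((h[...,0]<8)|(h[...,0]>172))&(h[...,1]>130)&(h[...,2]>90)).astype(np.uint8)
def blobs(m,lo=6):
    n,_,s,c=cv2.connectedComponentsWithStats(m); return [(int(s[k,4]),c[k],s[k,:4]) for k in range(1,n) if s[k,4]>=lo]
for n,boxes in (("top",dict(knob=(225,285,250,310),rot=(425,200,510,275),lid=(200,262,280,335))),("scene",dict(knob=(298,176,320,198),rot=(165,275,260,350)))):
    p=cv2.imread(f"pics/{n}0.png");d=np.load(f"{n}0.npy");h=cv2.cvtColor(p,cv2.COLOR_BGR2HSV);i=info[n]
    for b,(x0,y0,x1,y1) in boxes.items():
        hh=h[y0:y1,x0:x1]
        z={'knob':.051,'rot':.149,'lid':.0115}[b]
        ms=[('red',red(hh))]
        if b=='rot': ms+=[('blue',((abs(hh[...,0].astype(int)-112)<10)&(hh[...,1]>150)&(hh[...,2]>100)).astype(np.uint8))]
        if b=='lid': ms=[('disc',(hh[...,2]>110).astype(np.uint8))]
        for name,m in ms:
            for a,c,s in blobs(m,200 if b=='lid' else 6):
                c=c+[x0,y0]; print(n,b,name,a,c.round(1),s,plane(i,[c],z)[0].round(4),'depth',cloud(i,d,[c.round()])[0].round(3))
    # rotor rim by height: depth points between 0.147 and 0.153 in annulus
    x0,y0,x1,y1=(415,190,520,290) if n=="top" else (155,265,275,365)
    u,v=np.meshgrid(range(x0,x1),range(y0,y1)); uv=np.c_[u.ravel(),v.ravel()]
    P=cloud(i,d,uv); ok=(abs(P[:,2]-.150)<.004)
    print(n,'z hist',np.histogram(P[:,2],bins=np.arange(.1,.18,.004)))
    col=p[uv[:,1],uv[:,0]].max(1)<120
    Q=P[ok&col]; 
    A=np.c_[2*Q[:,:2],np.ones(len(Q))]
    for _ in range(6):
        c,*_r=np.linalg.lstsq(A,(Q[:,:2]**2).sum(1),rcond=None); r=np.hypot(*(Q[:,:2]-c[:2]).T); k=(abs(r-.0605)<.006)
        if k.sum()<30:break
        Q,A=Q[k],A[k]
    print(n,'rim fit',len(Q),c[:2].round(4),np.sqrt(c[2]+c[0]**2+c[1]**2).round(4))
    q=P[P[:,2]>.162]; print('hub',len(q),np.median(q,0).round(4))
p=cv2.imread("pics/top0.png")[195:285,415:515]; q=cv2.imread("pics/scene0.png")[270:355,165:265]
cv2.imwrite("pics/c0.png",np.hstack([cv2.resize(p,(400,400)),cv2.resize(q,(400,400))]))
E
```

```text
top knob red 72 [236.1 297.6] [ 7  8  9 10] [0.4478 0.2069 0.051 ] depth [0.447 0.207 0.051]
top rot red 50 [485.1 243.4] [56 40 10  7] [ 0.5417 -0.266   0.149 ] depth [ 0.543 -0.268  0.144]
top rot blue 43 [449.5 235.3] [20 33  9  7] [ 0.5571 -0.2005  0.149 ] depth [ 0.558 -0.2    0.148]
top lid disc 2825 [239.5 298.3] [ 9  6 62 62] [0.4474 0.2059 0.0115] depth [0.447 0.201 0.051]
top z hist (array([  48,   54,   73,   74,   72,   82,   90,  232, 1689,  967, 3336,
       2001,  460,   12,    6,   28,   59,   46,    0]), array([0.1  , 0.104, 0.108, 0.112, 0.116, 0.12 , 0.124, 0.128, 0.132,
       0.136, 0.14 , 0.144, 0.148, 0.152, 0.156, 0.16 , 0.164, 0.168,
       0.172, 0.176]))
top rim fit 121 [ 0.5488 -0.2309] 0.0597
hub 163 [ 0.5473 -0.2312  0.1684]
scene knob red 43 [308.1 182.5] [6 4 9 6] [0.4474 0.2048 0.051 ] depth [0.448 0.204 0.051]
scene rot red 7 [215.7 315.7] [48 40  6  2] [ 0.5585 -0.2446  0.149 ] depth [ 0.557 -0.243  0.145]
scene rot red 73 [196.6 324.8] [26 46 11  9] [ 0.5448 -0.273   0.149 ] depth [ 0.545 -0.272  0.148]
scene rot blue 57 [231.6 299.5] [63 20  9 10] [ 0.5599 -0.2066  0.149 ] depth [ 0.559 -0.205  0.148]
scene z hist (array([  78,   50,   55,   64,   95,   91,  109,  147, 1232, 1753, 1815,
       3716, 1106,   76,   10,   33,   72,   57,   21]), array([0.1  , 0.104, 0.108, 0.112, 0.116, 0.12 , 0.124, 0.128, 0.132,
       0.136, 0.14 , 0.144, 0.148, 0.152, 0.156, 0.16 , 0.164, 0.168,
       0.172, 0.176]))
scene rim fit 347 [ 0.5515 -0.2346] 0.0598
hub 222 [ 0.5546 -0.2423  0.1695]
```

View pics/c0.png

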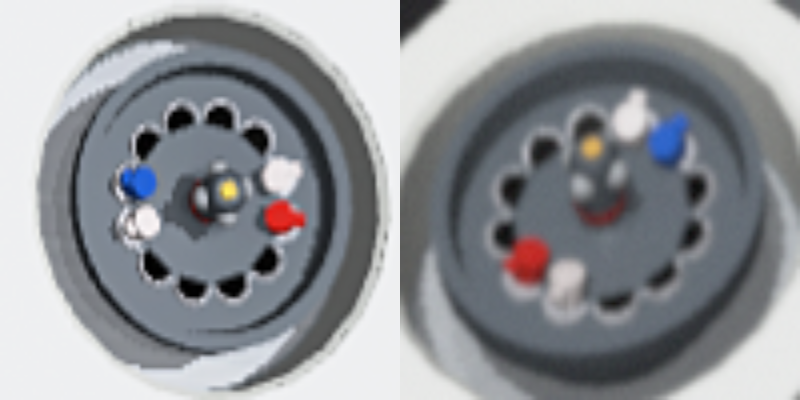

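Request:
{"api": "apply_moves", "payload": {
  "steps": [
    [[0,0,0,-0.122],[0,0,0,-0.122],[-22,-44,0,0],[-22,-44,0,0],[-22,-44,0,0],[-22,-44,0,0],[-22,-44,0,0],[-22,-44,0,0],[-22,-44,0,0],[-22,-44,0,0],[-22,-44,0,0],[-22,-44,0,0]]
  ],
  "hand": 0
}}

```text
t: 1.3
tool_pos: [0.3531, 0.0915, 0.304]
orientation: [0.0, 1.0, 0.0, 0.0]
wrist_force: [1.7, -0.3, -0.3]
opening: -0.0
finger_force: 0.0
```

Request:
{"api": "apply_moves", "payload": {
  "steps": [
    [[-22,-44,0,0],[-22,-44,0,0],[-22,-44,0,0],[-22,-44,0,0],[-22,-44,0,0],[-22,-44,0,0],[0,0,0,0],[0,0,0,0]]
  ]
}}

```text
t: 2.1
tool_pos: [0.4845, -0.1715, 0.3028]
orientation: [0.002, 1.0, 0.001, -0.001]
wrist_force: [-0.7, -0.2, -0.5]
opening: -0.004
finger_force: 0.0
```

```bash
python3 - <<'E'
from h import *
s=sensors.observe();print(s['t'],s['tool_pos'].round(4),rot(s['orientation']).round(3))
i=optics.camera_info("wrist");p,d=optics.camera("wrist");cv2.imwrite("pics/w1.png",p);np.save("w1.npy",d)
print(i)
E
```

```text
2.1 [ 0.4845 -0.1715  0.3028] [[-1.     0.003 -0.002]
 [ 0.003  1.     0.002]
 [ 0.002  0.002 -1.   ]]
{'fx': 425.4155148129319, 'fy': 425.4155148129319, 'cx': 321.95235155877117, 'cy': 244.68030309604418, 'distortion': array([0.00807832, 0.        , 0.        , 0.        , 0.        ]), 'eye': array([ 0.41376182, -0.17140547,  0.37288605]), 'attitude': array([0.70109067, 0.69899608, 0.1002362 , 0.09914161])}
```

View pics/w1.png

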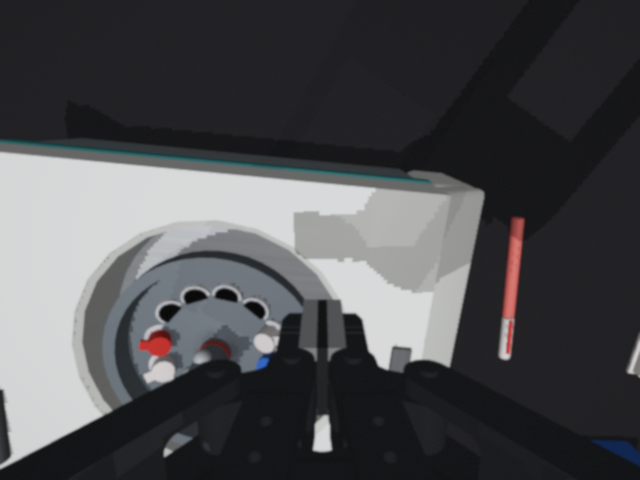

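The wrist view shows the red cap at (158,344), the hub at about (212,352), and the -x half of the dish free. I'll fit the rim from depth.

```bash
python3 - <<'E'
from h import *
from scipy.optimize import least_squares
i=optics.camera_info("wrist");p=cv2.imread("pics/w1.png");d=np.load("w1.npy")
u,v=np.meshgrid(range(60,350),range(210,400)); uv=np.c_[u.ravel(),v.ravel()]
P=cloud(i,d,uv);c0=np.array([.55,-.233]);r=np.hypot(*(P[:,:2]-c0).T)
for lo,hi in((.02,.03),(.045,.053),(.058,.063),(.085,.1)):
    print(lo,np.median(P[(r>lo)&(r<hi),2]))
k=(abs(P[:,2]-.150)<.003)&(r<.072)&(r>.05)
Q=P[k,:2]
f=least_squares(lambda c:np.hypot(*(Q-c).T)-.0605,c0,loss='soft_l1',f_scale=.002);print('rim',k.sum(),f.x)
h=P[(r<.015)&(P[:,2]>.166)];print('hub',len(h),np.median(h,0),h.min(0),h.max(0))
hh=cv2.cvtColor(p,cv2.COLOR_BGR2HSV)
m=((hh[...,0]<8)|(hh[...,0]>172))&(hh[...,1]>130)&(hh[...,2]>90);m[:,190:]=0;m[:300]=0
y,x=np.nonzero(m);print('red',len(x),x.mean(),y.mean(),plane(i,[[x.mean(),y.mean()]],.145))
# chamber opening: white deck edge at z=.145
g=(P[:,2]>.139)&(p[uv[:,1],uv[:,0]].min(1)>120)&(r>.07)&(r<.1)
a=np.arctan2(*(P[g,:2]-c0).T[::-1]);
E=[]
for b in np.arange(-3.1,3.1,.1):
    kk=abs(a-b)<.05
    if kk.sum()>15:E.append(P[g][kk][np.argmin(r[g][kk]),:2])
E=np.array(E);f=least_squares(lambda c:np.hypot(*(E-c).T)-.08,c0,loss='soft_l1',f_scale=.002);print('opening',len(E),f.x,np.abs(f.fun).mean())
E
```

```text
0.02 0.13615254243220637
0.045 0.13598227784772643
0.058 0.14838507331732484
0.085 0.14575724878069662
rim 4294 [ 0.54890339 -0.23487436]
hub 85 [ 0.54008855 -0.23847209  0.16687529] [ 0.53662624 -0.24394063  0.166012  ] [ 0.54458319 -0.23277487  0.16860524]
red 502 156.38645418326692 344.296812749004 [[ 0.54161353 -0.26910352  0.145     ]]
opening 32 [ 0.54943977 -0.23509522] 0.0003933694598823234
```

Request:
{"api": "apply_moves", "payload": {
  "steps": [
    [[-15,-35,0,0],[-15,-34.5,0,0],[0,0,25,0],[0,0,25,0],[0,0,20,0],[0,0,12,0],[0,0,7,0],[0,0,0,0]]
  ]
}}

```text
t: 2.95
tool_pos: [0.5144, -0.2392, 0.2146]
orientation: [-0.0, 1.0, 0.0, -0.0]
wrist_force: [-0.3, 0.6, 0.0]
opening: -0.002
finger_force: 0.0
```

Request:
{"api": "apply_moves", "payload": {
  "steps": [
    [[-1.6,-7.5,0.6,0],[-2.6,-5.5,0,0],[-3.5,-5,0,0],[-4.3,-4.3,0,0],[-5,-3.5,0,0],[-5.5,-2.6,0,0],[-5.9,-1.6,0,0],[-6.1,-0.5,0,0],[-6.1,0.5,0,0],[-5.9,1.6,0,0],[-5.5,2.6,0,0],[-5,3.5,0,0]]
  ]
}}

```text
t: 4.15
tool_pos: [0.5726, -0.2628, 0.2146]
orientation: [0.0, 1.0, -0.001, 0.001]
wrist_force: [-0.4, -1.8, -0.9]
opening: 0.001
finger_force: 0.6
```

Request:
{"api": "apply_moves", "payload": {
  "steps": [
    [[-4.0,4.3,0,0],[-3.2,5,0,0],[-2.6,5.5,0,0],[-1.6,5.9,0,0],[-0.5,6.1,0,0],[0.5,6.1,0,0],[1.6,5.9,0,0],[2.6,5.5,0,0],[3.5,5,0,0],[4.3,4.3,0,0],[5,3.5,0,0],[5.5,2.6,0,0]]
  ]
}}

```text
t: 5.35
tool_pos: [0.5606, -0.2023, 0.2145]
orientation: [0.0, 1.0, -0.0, 0.001]
wrist_force: [2.0, -0.6, 0.1]
opening: -0.001
finger_force: 1.0
```

Request:
{"api": "apply_moves", "payload": {
  "steps": [
    [[5.9,1.6,0,0],[6.1,0.5,0,0],[6.1,-0.5,0,0],[5.9,-1.6,0,0],[5.5,-2.6,0,0],[5,-3.5,0,0],[4.3,-4.3,0,0],[3.5,-5,0,0],[2.6,-5.5,0,0],[1.6,-5.9,0,0],[0.5,-6.1,0,0],[-0.5,-6.1,0,0]]
  ]
}}

```text
t: 6.55
tool_pos: [0.5142, -0.2419, 0.2143]
orientation: [0.0, 1.0, 0.001, 0.0]
wrist_force: [4.6, 5.4, 2.1]
opening: -0.001
finger_force: 3.0
```

Request:
{"api": "apply_moves", "payload": {
  "steps": [
    [[-1.6,-5.9,0,0],[-2.6,-5.5,0,0],[-3.5,-5,0,0],[-4.3,-4.3,0,0],[-5,-3.5,0,0],[-5.5,-2.6,0,0],[-5.9,-1.6,0,0],[0,0,0,0],[5,1,0,0],[4,1,0,0]]
  ]
}}

```text
t: 7.55
tool_pos: [0.5332, -0.2682, 0.2145]
orientation: [0.0, 1.0, -0.0, 0.0]
wrist_force: [-0.8, 0.7, 0.4]
opening: -0.0
finger_force: 0.0
```

```bash
python3 - <<'E'
from h import *
i=optics.camera_info("top");p,d=optics.camera("top")
cv2.imwrite("pics/t2.png",cv2.resize(p[180:300,400:560],(640,480)))
h=cv2.cvtColor(p,cv2.COLOR_BGR2HSV)
m=(((h[...,0]<8)|(h[...,0]>172))&(h[...,1]>130)&(h[...,2]>90)).astype(np.uint8);m[:,:425]=0;m[:,510:]=0;m[:200]=0;m[275:]=0
n,_,s,c=cv2.connectedComponentsWithStats(m);print([(s[k,4],c[k],plane(i,[c[k]],.147)) for k in range(1,n)])
print(sensors.observe()['tool_pos'])
E
```

```text
[(np.int32(33), array([483.57575758, 231.72727273]), array([[ 0.56380137, -0.26496086,  0.147     ]]))]
[ 0.53252144 -0.26792846  0.2144811 ]
```

View pics/t2.png

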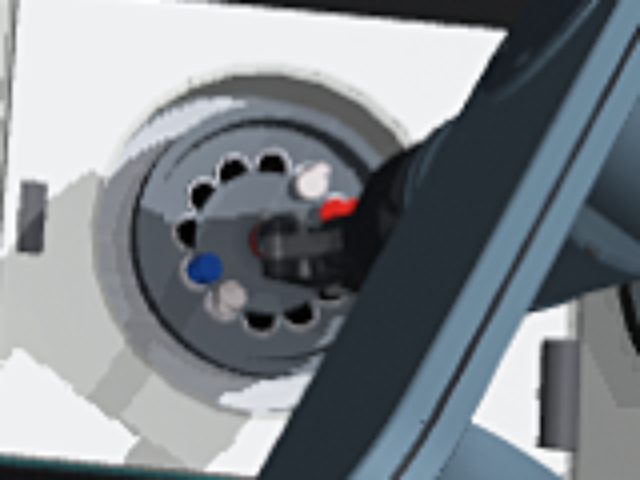

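The red cap is now at (0.564,-0.265), angle -63°. It swept a full turn plus about 39°. Next is the lid.

Request:
{"api": "apply_moves", "payload": {
  "steps": [
    [[0,0,-40,0],[0,0,-45,0],[8.5,47,0,0],[8.5,47,0,0],[8.5,47,0,0],[8.5,47,0,0],[8.5,47,0,0],[8.5,47,0,0],[8.5,47,0,0],[8.5,47,0,0],[8.5,47,0,0],[8.5,47,0,0]]
  ]
}}

```text
t: 8.8
tool_pos: [0.4479, 0.2035, 0.2998]
orientation: [0.001, 1.0, 0.0, 0.001]
wrist_force: [0.9, 0.0, -0.3]
opening: -0.002
finger_force: 0.0
```

Request:
{"api": "apply_moves", "payload": {
  "steps": [
    [[0,0,40,0],[0,0,40,0],[0,0,20,0],[0,0,0,0]]
  ],
  "hand": 60
}}

```text
t: 9.2
tool_pos: [0.4466, 0.2016, 0.1967]
orientation: [0.0, 1.0, -0.001, -0.003]
wrist_force: [-1.1, -0.0, -0.3]
opening: 0.678
finger_force: 0.0
```

```bash
python3 - <<'E'
from h import *
s=sensors.observe();print(s['t'],s['tool_pos'].round(4))
i=optics.camera_info("top");p,d=optics.camera("top")
i=optics.camera_info("wrist");p,d=optics.camera("wrist");cv2.imwrite("pics/w3.png",p);np.save("w3.npy",d)
h=cv2.cvtColor(p,cv2.COLOR_BGR2HSV)
m=(((h[...,0]<8)|(h[...,0]>172))&(h[...,1]>130)&(h[...,2]>90)).astype(np.uint8)
n,_,s,c=cv2.connectedComponentsWithStats(m)
for k in range(1,n):
  if s[k,4]>40: print(s[k],c[k],plane(i,[c[k]],.051),cloud(i,d,[c[k].round()]))
E
```

```text
9.2 [0.4466 0.2016 0.1967]
[ 239  147  178  173 1474] [329.60244233 231.09158752] [[0.43296149 0.20573577 0.051     ]] [[0.43386371 0.20601732 0.0472774 ]]
[568 213  45  45 906] [584.03311258 230.9392936 ] [[0.4329542  0.33964579 0.051     ]] [[0.43742081 0.35059854 0.03368702]]
[312 242  34  32 839] [328.30035757 257.60786651] [[0.44767058 0.20510321 0.051     ]] [[0.44797472 0.20494624 0.05074536]]
[ 16 304  37  91 515] [ 39.24854369 346.66990291] [[0.50094392 0.04041492 0.051     ]] [[0.52713229 0.00637951 0.00535699]]
[ 53 462   6  11  48] [ 55.375  467.6875] [[0.58543173 0.03509847 0.051     ]] [[0.62413927 0.00401855 0.01081432]]
```

View pics/w3.png

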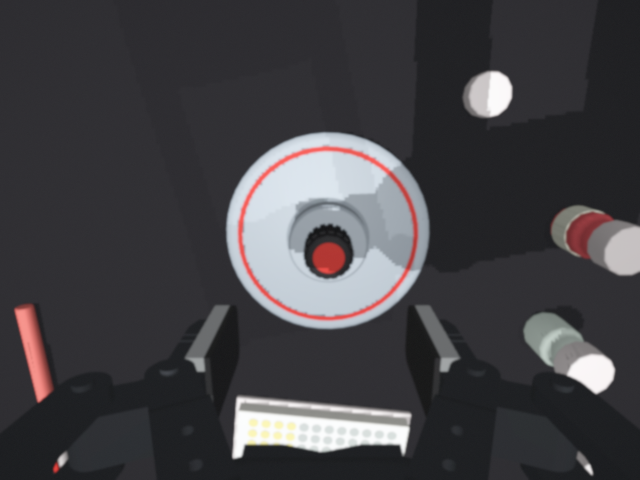

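Wrist view: lid centred at about (328,230), knob top at (328,258) → (0.4477, 0.2051). The open fingers straddle it with nothing in the way.

Request:
{"api": "apply_moves", "payload": {
  "steps": [
    [[-1.2,3.5,35,0],[0,0,35,0],[0,0,15,0],[0,0,9.5,0],[0,0,0,0]]
  ]
}}

```text
t: 9.8
tool_pos: [0.4506, 0.2053, 0.1052]
orientation: [0.001, 1.0, 0.0, 0.0]
wrist_force: [0.4, 0.2, -0.4]
opening: 0.701
finger_force: 0.0
```

Request:
{"api": "apply_moves", "payload": {
  "steps": [
    [[0,0,0,0],[0,0,0,0],[0,0,0,0],[0,0,0,0],[0,0,0,0],[0,0,0,0],[0,0,0,0]]
  ],
  "hand": 10,
  "grip_force": 70
}}

```text
t: 10.5
tool_pos: [0.451, 0.2055, 0.1065]
orientation: [0.0, 1.0, 0.0, 0.002]
wrist_force: [-1.2, -0.9, 6.4]
opening: 0.272
finger_force: 68.3
```

Request:
{"api": "apply_moves", "payload": {
  "steps": [
    [[0,0,-15,0],[0,0,-25,0],[0,0,-35,0],[0,0,-35,0],[0,0,-35,0],[0,0,-35,0],[0,0,-25,0],[0,0,0,0]]
  ]
}}

```text
t: 11.3
tool_pos: [0.4516, 0.2058, 0.3145]
orientation: [0.0, 1.0, 0.001, 0.004]
wrist_force: [-0.2, 0.2, -0.7]
opening: 0.273
finger_force: 68.7
```

Request:
{"api": "apply_moves", "payload": {
  "steps": [
    [[-5,-20,0,0],[-10,-44,0,0],[-10,-44,0,0],[-10,-44,0,0],[-10,-44,0,0],[-11,-44,0,0],[-10,-44,0,0],[-10,-44,0,0],[-10,-44,0,0],[-10,-44,0,0],[-5,-24,0,0],[0,0,0,0]]
  ]
}}

```text
t: 12.5
tool_pos: [0.5504, -0.2383, 0.3079]
orientation: [0.002, 1.0, -0.0, -0.001]
wrist_force: [0.2, -0.3, -1.8]
opening: 0.27
finger_force: 69.0
```

```bash
cat > look.py <<'E'
from h import *
import sys
from scipy.optimize import least_squares
s=sensors.observe();print(s['t'],s['tool_pos'].round(4),rot(s['orientation']).round(3)[:,1],s['opening'],s['wrist_force'].round(1))
for n in ("wrist","top"):
    i=optics.camera_info(n);p,d=optics.camera(n);cv2.imwrite(f"pics/{n}_{sys.argv[1]}.png",p)
    h=cv2.cvtColor(p,cv2.COLOR_BGR2HSV)
    m=((h[...,0]<10)|(h[...,0]>170))&(h[...,1]>90)&(h[...,2]>80)
    y,x=np.nonzero(m);P=cloud(i,d,np.c_[x,y]);c=s['tool_pos']
    k=(np.hypot(*(P[:,:2]-c[:2]).T)<.075)&(P[:,2]>.13)&(P[:,2]<c[2])
    P=P[k]
    if len(P)<50: print(n,'few',len(P));continue
    # red ring: plane + circle
    zz=np.median(P[:,2]);P=P[abs(P[:,2]-zz)<.02]
    pl=least_squares(lambda q:q[0]*(P[:,0]-c[0])+q[1]*(P[:,1]-c[1])+q[2]-P[:,2],[0,0,zz],loss='soft_l1',f_scale=.002).x
    rr=np.median(np.hypot(*(P[:,:2]-c[:2]).T))
    f=least_squares(lambda q:np.hypot(*(P[:,:2]-q[:2]).T)-q[2],[c[0],c[1],rr],loss='soft_l1',f_scale=.001)
    print(n,len(P),'ring z,tilt',pl[2].round(4),pl[:2].round(3),'centre,r',f.x.round(4),'res',abs(f.fun).mean().round(4))
E
python3 look.py 4
```

```text
12.5 [ 0.5504 -0.2383  0.3079] [ 0.005  1.    -0.   ] 0.27022507808191953 [ 0.2 -0.3 -1.8]
wrist 4817 ring z,tilt 0.2129 [-0.006  0.001] centre,r [ 0.5465 -0.2382  0.0549] res 0.0008
top 185 ring z,tilt 0.2112 [0.004 0.006] centre,r [ 0.5467 -0.2342  0.0548] res 0.0009
```

Request:
{"api": "apply_moves", "payload": {
  "steps": [
    [[-2.4,3.2,0,0],[0,0,10,0],[0,0,10,0],[0,0,6,0],[0,0,0,0],[0,0,0,0]]
  ]
}}

```text
t: 13.2
tool_pos: [0.553, -0.2313, 0.2836]
orientation: [0.0, 1.0, 0.0, -0.0]
wrist_force: [0.7, 0.3, -1.5]
opening: 0.276
finger_force: 69.0
```

```bash
python3 look.py 5
```

```text
13.2 [ 0.553  -0.2313  0.2836] [0.001 1.    0.   ] 0.27551123420229906 [ 0.7  0.3 -1.5]
wrist 4882 ring z,tilt 0.1886 [-0.005  0.001] centre,r [ 0.5492 -0.2312  0.0549] res 0.0008
top 164 ring z,tilt 0.1872 [-0.001  0.007] centre,r [ 0.5497 -0.2296  0.0549] res 0.0008
```

```bash
python3 - <<'E'
from h import *
from scipy.optimize import least_squares
c0=np.array([.549,-.234])
for n,b in(("top",(405,180,530,300)),("scene",(145,255,285,375))):
    i=optics.camera_info(n);p=cv2.imread(f"pics/{n}0.png")
    x0,y0,x1,y1=b;u,v=np.meshgrid(range(x0,x1),range(y0,y1));uv=np.c_[u.ravel(),v.ravel()]
    d=np.load(f"{n}0.npy");P=plane(i,uv,.145);C=cloud(i,d,uv);r=np.hypot(*(P[:,:2]-c0).T)
    g=(abs(C[:,2]-.145)<.006)&(r>.07)&(r<.1)&(p[uv[:,1],uv[:,0]].min(1)>110)
    a=np.arctan2(*(P[g,:2]-c0).T[::-1]);E=[]
    for t in np.arange(-3.1,3.1,.1):
        k=abs(a-t)<.05
        if k.sum()>8:E.append(P[g][k][np.argmin(r[g][k]),:2])
    E=np.array(E)
    f=least_squares(lambda c:np.hypot(*(E-c[:2]).T)-c[2],[*c0,.08],loss='soft_l1',f_scale=.001);print(n,len(E),f.x.round(4),abs(f.fun).mean())
E
```

```text
top 62 [ 0.5492 -0.233   0.0797] 0.0004658352312667853
scene 62 [ 0.5527 -0.24    0.079 ] 0.00042374384987238186
```

Request:
{"api": "apply_moves", "payload": {
  "steps": [
    [[0.2,-3.5,0,0],[0,0,0,0],[0,0,3,0],[0,0,3,0],[0,0,3,0],[0,0,2,0],[0,0,2,0],[0,0,0,0]]
  ]
}}

```text
t: 14.1
tool_pos: [0.553, -0.2352, 0.2707]
orientation: [0.0, 1.0, -0.0, 0.0]
wrist_force: [0.0, 0.3, -1.3]
opening: 0.272
finger_force: 68.8
```

Request:
{"api": "apply_moves", "payload": {
  "steps": [
    [[0,0,2,0],[0,0,2,0],[0,0,2,0],[0,0,2,0],[0,0,0,0]]
  ]
}}

```text
t: 14.6
tool_pos: [0.5533, -0.2359, 0.2641]
orientation: [0.0, 1.0, -0.001, 0.001]
wrist_force: [0.0, -2.6, 4.3]
opening: 0.275
finger_force: 69.2
```

Request:
{"api": "apply_moves", "payload": {
  "steps": [
    [[0,0,2,0],[0,0,2,0],[0,0,2,0],[0,0,2,0],[0,0,0,0]]
  ]
}}

```text
t: 15.1
tool_pos: [0.5525, -0.2347, 0.2565]
orientation: [0.0, 1.0, -0.0, -0.0]
wrist_force: [-5.4, -0.2, 11.9]
opening: 0.274
finger_force: 70.8
```

Request:
{"api": "apply_moves", "payload": {
  "steps": [
    [[0,0,2,0],[0,0,2,0],[0,0,2,0],[0,0,0,0],[0,0,0,0]]
  ]
}}

```text
t: 15.6
tool_pos: [0.5524, -0.2346, 0.2563]
orientation: [0.0, 1.0, -0.001, 0.002]
wrist_force: [-14.9, 4.6, 41.5]
opening: 0.274
finger_force: 74.0
```

```bash
python3 look.py 6
```

```text
15.6 [ 0.5524 -0.2346  0.2563] [ 0.     1.    -0.003] 0.2737666355296486 [-14.9   4.6  41.5]
wrist 4906 ring z,tilt 0.1615 [-0.002  0.   ] centre,r [ 0.5488 -0.2347  0.0549] res 0.0008
top 149 ring z,tilt 0.16 [-0.004  0.002] centre,r [ 0.5491 -0.2329  0.055 ] res 0.0008
```

The lid ring is at z ≈ 0.161, which matches the home height. It is level and centred on the axis in both views, with about 40 N pressing down.

```bash
python3 -c "
from h import *
print(sensors.observe()['wrist_force'].round(1));print(workorder.close_job())"
```

```text
[-14.4   6.3  41.5]
the job is handed in; nothing more can be done
None
```

I turned the rotor by hand through about 400° and snapped the lid home, level and centred. The job was handed in at about 16 s with the fingers still pressing down at about 41 N. The hand-in gave no verdict, and I took no final image check of the other items on the bench.

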